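Nest the copper beakers and show the set's foot to the inspection camera

TASK

Make up the set of three copper beakers on the bench: the middle one inside the large one and the small one inside the middle one, each right down on the floor of the next. Then lift the whole set by the large beaker and finish holding it still in the air, mouths up, with its foot squarely facing the lens of the leaning inspection camera, centred on the lens and 12 cm from it. Do not put it down or let go at the end, do not knock the camera, and leave the mug, glue bottle and plastic tub where they stand.

Things in the scene. Friction and masses are not known exactly. Their poses are not given: they have to be found in the camera images.
- large: Large copper beaker: plain straight round cup, the widest and lowest. Outer diameter 62, height 56, wall 2.5, floor 3 mm thick; stands upright on the bench at the start. Origin: centre of the underside of its foot; z points out of the mouth. About 0.15 kg.
- middle: Middle copper beaker: outer diameter 50, height 76, wall 2.5, floor 3 mm; upright at the start. Origin: centre of its underside; z out of the mouth. Inside the large one it has 3.5 mm of play all round and stands 23 mm above the large one's rim (its underside 3 mm above the large one's). About 0.14 kg.
- small: Small copper beaker: the narrowest and tallest, outer diameter 38, height 92, wall 2.5, floor 3 mm; upright at the start. Origin: centre of its underside; z out of the mouth. Inside the middle one it has 3.5 mm of play all round and stands 19 mm above the middle one's rim (42 mm above the large one's in the full set). About 0.11 kg.
- lens (a point): Centre of the camera's front glass; z = line of sight, out of the lens. Camera: grey cylinder (diameter 52, 50 long) with a black 40 mm lens barrel and white ring, in an aluminium fork on a round black foot (diameter 84) fixed to the bench. Hinge 60 above the bench, lens 35 from it; it looks up, leaning 0.3 to 0.65 rad from vertical roughly towards the robot. Stiff hinge; a hard push turns it.
- focus (a point): Empty point in the air where the camera is in focus: on the line of sight, 120 mm in front of the lens glass; z axis along the line of sight, away from the lens. The centre of the large beaker's foot belongs here, with the beaker's z axis along this z axis.
- mug: Black mug, diameter 80, height 95 mm, handle on its own +y side; origin at the centre of its underside. Bystander: leave it where it stands.
- glue: White glue bottle with a blue cap, diameter 52, height 150 mm; origin at the centre of its underside. Bystander: leave it where it stands.
- tub: Clear plastic tub, diameter 90 at the rim, height 45 mm; origin at the centre of its underside. Bystander: leave it where it stands.

How it is judged:
By the outcome, as a careful person would: the job done as asked, in the order asked, and still so for the second after the job is handed in, while the arm keeps its last pose, push and grip.
It also fails if it takes over 72 s, if anything falls off the work surface, if the arm or the gripper's body presses on something with over 40 N, if the wrist force passes 120 N, or if a joint passes its speed limit or range.

ROBOT

A 7-joint arm with a two-finger parallel gripper is mounted at the origin on the work surface. World frame = base frame: x ahead of the robot, y to its left, z up, the work surface at z = 0. Lengths are in m, angles in rad, forces in N, time in s.
With the tool pointing down it reaches from about 0.4 to 0.9 m from the base axis. Payload 5.5 kg.
Tool frame: the origin (TCP) lies on the centre line of the jaws, within the pads' length; the fingertips stand 19 mm ahead of it and the grasp point (between the pads) is the TCP; z points along the fingers, x is the direction in which the jaws open and shut, and the axes are right-handed (so a half turn about z gives the same grasp; the last joint's range is limited). The gripper opens to 85 mm and grips with 20 to 120 N. Pads are 22 mm wide; open, the fingers measure 114 mm over their backs; the gripper's body (76 mm by 85 mm) begins 54 mm behind the grasp point. The pads swing forward as they close: fully open they stand 13 mm farther back than shut.
Start: joints at [-1.038, 0.501, -0.427, 1.55, 0.221, 1.138, -0.21], TCP at [0.173, 0.626, 0.219] pointing down, gripper open.
Joint ranges: [-2.88, 2.88], [-0.31, 2.03], [-1.54, 1.56], [0.2, 2.42], [-1.41, 4.55], [0.19, 2.02], [-2.57, 2.57]. Speed limits (rad/s): [2.57, 2.57, 3.14, 3.14, 3.14, 3.14, 3.14].

INTERFACE

Orientations are given as a rotation vector (axis times angle).
In Python, from cell import status, read_camera, close_job gives the robot as it stands. The module is installed in compiled form; this text tells all that it offers.
- The arm moves only by the shell command python3 -m inch 'ROWS' [FORCE]. ROWS is JSON, a list that holds one entry, the list of rows, each a list of 7 numbers: the opening in per cent of the stroke, from 0 (shut) to 100 (fully open), then the shift along the world's x, y, z in cm, then the turn, a rotation vector about the world's x, y, z in degrees. In form: [[[hand, tx, ty, tz, wx, wy, wz], ...]]. A call has 1 to 10 rows; each row is the pose to reach, as a shift and turn from the pose commanded when the call began; what a row does not reach only later rows make up. A row lasts 1/8 s, in which the tool goes at most 62.5 mm and 10.7 degrees, less where a joint would pass 70% of its speed; a pose out of reach is approached as far as the arm can. A call with a gripper value outside its range is refused whole. The fingers move at their own pace and stop on an object; FORCE is the grip in N (left out, the last holds). Time passes only in rows, so rows that repeat a pose let the fingers close. It gives the time, the measured TCP pose, the force and the opening at its end, in the units of the state.
- status.get_state(): the state, without advancing time (a new reading comes with each control period).
- read_camera(name): name is "scene" or "top" or "wrist"; returns a dict with "color" (420x560x3 uint8, red, green, blue), "z_map" (420x560 float32, m along the optical axis (not along the pixel's ray), 0 where there is no reading), "fx", "fy", "cx", "cy" (pixels), "rvec" (rotation vector, rad) and "tvec" (3), from world to camera coordinates, as OpenCV has them. Camera axes: x right, y down, z forward; pixel columns grow to the right and rows downward; lengths in m; the calibration is good to about 2 mm. A picture is of the moment at which its call begins.
- close_job(): hands the job in, once; it reports no verdict.
The state is a dict: "t": time; "joint_pos": joint angles; "joint_vel": joint speeds; "joint_torque": joint torques, N m; "tcp_pos": TCP position; "eef_rot": TCP orientation; "force": force on the tool from outside, world axes, zero at the start; "ft_torque": the same for the moment, N m; "finger_gap": opening from 0.0 (shut) to 1.0 (fully open).
Only numpy, scipy, OpenCV 4.12 (cv2) and the standard library are available. Lean on these libraries where they do the work, as an engineer would, in place of code of your own. Each camera call takes 0.05 s, during which the arm holds its last target. There are 200 camera calls.

## Working session

There is one attempt and no reset: what is moved stays moved. The work goes in short steps, Python scripts to look and compute and a shell command to move; the robot and the scene stay as the last step left them, time stands still between calls to the robot, and variables do not carry over. Pictures are saved under pics/ and viewed, about 8 in all and at most 12, crops included, and the job is handed in when it is done.

```bash
mkdir -p pics
cat > h.py <<'E'
import numpy as np, cv2
from cell import status, read_camera
def cam(n):
    c=read_camera(n); c['R']=cv2.Rodrigues(np.array(c['rvec'],float))[0]; c['t']=np.array(c['tvec'],float).ravel(); return c
def cloud(c):
    z=c['z_map']; v,u=np.mgrid[:z.shape[0],:z.shape[1]]
    p=np.stack([(u-c['cx'])/c['fx']*z,(v-c['cy'])/c['fy']*z,z],-1)
    w=(p-c['t'])@c['R']; w[z<=0]=np.nan; return w
def save(c,n): cv2.imwrite('pics/'+n+'.png',c['color'][:,:,::-1])
E
python3 - <<'E'
from h import *
s=status.get_state(); print({k:np.round(v,3) for k,v in s.items()})
ims=[]
for n in ['scene','top']:
    c=cam(n); save(c,n+'0'); np.save(n+'0.npy',cloud(c)); print(n,c['fx'],-c['R'].T@c['t'],c['R'][2])
E
```

```text
{'t': np.float64(0.0), 'joint_pos': array([-1.038,  0.502, -0.427,  1.551,  0.221,  1.138, -0.21 ]), 'joint_vel': array([-0.001,  0.   , -0.001, -0.001, -0.   , -0.001,  0.   ]), 'joint_torque': array([ 1.0000e-03, -5.6953e+01, -5.8160e+00, -2.8094e+01,  1.1000e-02,
        1.2000e-02, -0.0000e+00]), 'tcp_pos': array([0.173, 0.626, 0.218]), 'eef_rot': array([ 2.499e+00,  1.902e+00, -2.000e-03]), 'force': array([ 0.343,  0.23 , -0.959]), 'ft_torque': array([0.039, 0.014, 0.006]), 'finger_gap': np.float64(1.001)}
scene 517.1968762451129 [ 1.29527137 -0.39517828  1.06858784] [-0.55640432  0.30158254 -0.77424945]
top 546.3747359143792 [ 0.41280839 -0.00357866  1.58999342] [ 0.12056715 -0.01861763 -0.99253058]
```

View pics/scene0.png

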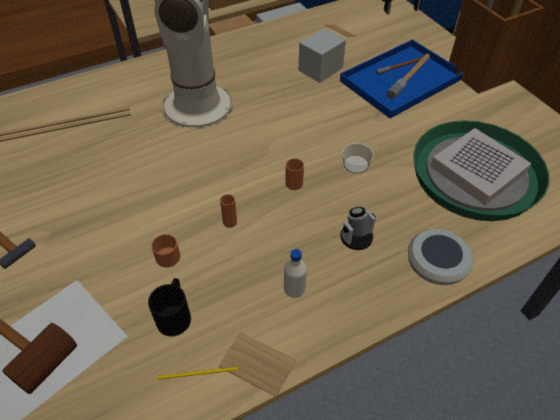

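View pics/top0.png

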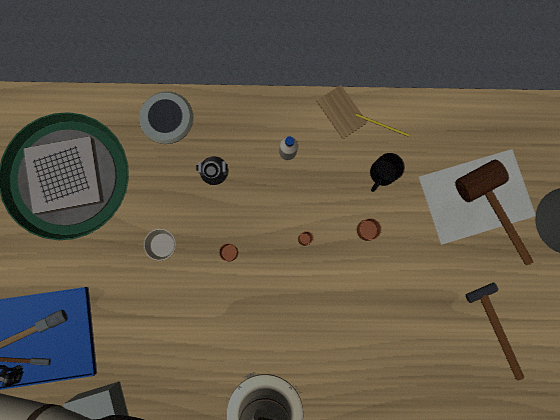

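The scene picture shows large at (165,250), small (229,211), middle (294,174), camera (358,228), glue (295,275), mug (170,308) and tub (357,158). In the top view: middle (229,252), small (306,239), large (369,229), camera (213,170).

```bash
cat >> h.py <<'E'
def near(c,x,y,r=0.07):
    w=cloud(c); m=(np.hypot(w[...,0]-x,w[...,1]-y)<r)&(w[...,2]>0.012); return w,m
def ray(c,u,v,z):
    d=c['R'].T@np.array([(u-c['cx'])/c['fx'],(v-c['cy'])/c['fy'],1]); o=-c['R'].T@c['t']; return o+d*(z-o[2])/d[2]
E
python3 - <<'E'
from h import *
for n,P in [('top',dict(middle=(229,252,.076),small=(306,239,.092),large=(369,229,.056),cam=(213,170,.09),tub=(160,244,.04),glue=(289,147,.15),mug=(385,170,.09))),('scene',dict(middle=(294,168,.076),small=(228,200,.092),large=(165,243,.056)))]:
    c=cam(n); hsv=cv2.cvtColor(c['color'],cv2.COLOR_RGB2HSV)
    for k,(u,v,z) in P.items():
        p=ray(c,u,v,z); w,m=near(c,p[0],p[1]); q=w[m]
        print(n,k,p.round(3),'hmax',np.nanpercentile(q[:,2],98).round(3),'n',len(q),hsv[v,u])
        if k in('middle','small','large'):
            r=q[abs(q[:,2]-z)<.006]
            (cx,cy),rad=cv2.minEnclosingCircle(r[:,:2].astype(np.float32)); print('   rim',len(r),round(cx,4),round(cy,4),round(rad,4),'zmean',r[:,2].mean().round(4))
            # mask contour, ellipse centre of top region
            mm=m.astype(np.uint8); 
            cs=max(cv2.findContours(mm,0,2)[0],key=cv2.contourArea); print('   bbox',cv2.boundingRect(cs))
E
```

```text
top middle [0.447 0.102 0.076] hmax 0.082 n 105 [  8 139 112]
   rim 47 0.4472 0.1069 0.0248 zmean 0.075
   bbox (219, 243, 19, 18)
top small [ 0.484 -0.109  0.092] hmax 0.098 n 96 [  9 143 102]
   rim 37 0.4885 -0.1094 0.0187 zmean 0.0904
   bbox (298, 231, 16, 15)
top large [ 0.516 -0.289  0.056] hmax 0.06 n 184 [ 11 158 103]
   rim 67 0.5174 -0.2928 0.0316 zmean 0.0551
   bbox (357, 218, 25, 23)
top cam [0.672 0.15  0.09 ] hmax 0.099 n 528 [98 11 90]
top tub [0.468 0.299 0.04 ] hmax 0.049 n 320 [ 21  19 135]
top glue [ 0.727 -0.058  0.15 ] hmax 0.153 n 348 [15 48 95]
top mug [ 0.679 -0.329  0.09 ] hmax 0.098 n 573 [ 6 46 28]
scene middle [0.457 0.099 0.076] hmax 0.078 n 480 [  9 174  76]
   rim 97 0.4469 0.1047 0.0274 zmean 0.0749
   bbox (285, 158, 19, 30)
scene small [ 0.49  -0.108  0.092] hmax 0.094 n 433 [ 11 161  76]
   rim 82 0.4876 -0.1096 0.0202 zmean 0.0903
   bbox (220, 194, 17, 32)
scene large [ 0.514 -0.289  0.056] hmax 0.058 n 586 [ 10 169  74]
   rim 136 0.5154 -0.2935 0.0331 zmean 0.0547
   bbox (151, 234, 29, 31)
```

Both views agree to within about 2 mm: middle (0.447,0.106), small (0.488,-0.109), large (0.517,-0.293). Next I move over middle.

```bash
python3 -m inch '[[[100,5,-10,0,0,0,-10],[100,10,-20,0,0,0,-20],[100,15,-29,0,0,0,-30],[100,20,-38,0,0,0,-40],[100,24,-46,-1,0,0,-50],[100,27.4,-52,-2,0,0,-60],[100,27.4,-52,-2,0,0,-60],[100,27.4,-52,-2,0,0,-60],[100,27.4,-52,-2,0,0,-60],[100,27.4,-52,-2,0,0,-60]]]' 60
python3 - <<'E'
from h import *
c=cam('wrist'); save(c,'w1'); w=cloud(c); np.save('w1.npy',w)
print(status.get_state()['joint_pos'].round(2) if hasattr(status.get_state()['joint_pos'],'round') else status.get_state()['joint_pos'])
m=(np.hypot(w[...,0]-.447,w[...,1]-.106)<.05)&(abs(w[...,2]-.074)<.006); r=w[m]
print(len(r), cv2.minEnclosingCircle(r[:,:2].astype(np.float32)), np.percentile(r[:,2],[5,50,95]))
v,u=np.where(m); print(u.min(),u.max(),v.min(),v.max(), -c['R'].T@c['t'])
E
```

```text
t: 1.45
tcp_pos: [0.4484, 0.1025, 0.1992]
eef_rot: [3.116, 0.389, 0.0]
force: [0.1, 1.0, 0.5]
finger_gap: 1.002
[-0.33  0.15  0.06  2.04 -0.01  0.94 -0.02]
803 ((0.4462995231151581, 0.1065889522433281), 0.025191370397806168) [0.06941888 0.07471534 0.076201  ]
243 306 162 223 [0.42963823 0.1753726  0.35308051]
```

View pics/w1.png

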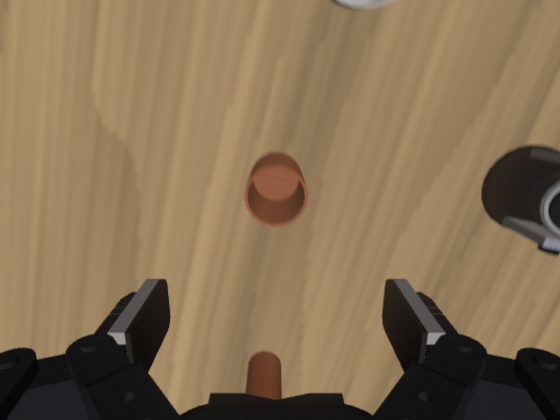

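```bash
python3 -c "
from cell import status;s=status.get_state();print(s['t'],s['tcp_pos'],s['joint_vel'])"
```

```text
1.5 [0.44941382 0.10045463 0.19903902] [-0.03532486 -0.01185124 -0.04231966  0.01109276  0.00191616  0.00873717
 -0.09821942]
```

The wrist view shows the middle beaker at (275,190), the fingers clear on both sides and the inspection camera at the right. The arm is overshooting a little, so I let it settle and descend.

```bash
python3 -m inch '[[[100,0,0,0,0,0,0],[100,0,0,0,0,0,0],[100,0,0,-2,0,0,0],[100,0,0,-5,0,0,0],[100,0,0,-8,0,0,0],[100,0,0,-10,0,0,0],[100,0,0,-10,0,0,0],[100,0,0,-10,0,0,0]]]'
python3 -c "
from cell import status;s=status.get_state();print(s['t'],s['tcp_pos'],s['joint_vel'])"
```

```text
t: 2.5
tcp_pos: [0.4475, 0.1075, 0.0999]
eef_rot: [-3.116, -0.4, -0.001]
force: [0.4, 0.1, 0.6]
finger_gap: 1.0
2.5 [0.44752461 0.10751956 0.09994098] [ 0.00536491 -0.0120929   0.00466309 -0.00682926  0.00047764 -0.00179601
  0.00118093]
```

```bash
python3 -m inch '[[[100,-0.1,-0.1,-1.4,0,0,0],[100,-0.1,-0.1,-2.8,0,0,0],[100,-0.1,-0.1,-2.8,0,0,0],[30,-0.1,-0.1,-2.8,0,0,0],[30,-0.1,-0.1,-2.8,0,0,0],[30,-0.1,-0.1,-2.8,0,0,0],[30,-0.1,-0.1,-2.8,0,0,0],[30,-0.1,-0.1,-2.8,0,0,0],[30,-0.1,-0.1,-2.8,0,0,0]]]' 40
python3 - <<'E'
from h import *
c=cam('wrist'); save(c,'w2')
E
```

```text
t: 3.62
tcp_pos: [0.4462, 0.1055, 0.0712]
eef_rot: [-3.116, -0.398, -0.0]
force: [0.2, 0.6, 0.7]
finger_gap: 0.303
```

View pics/w2.png

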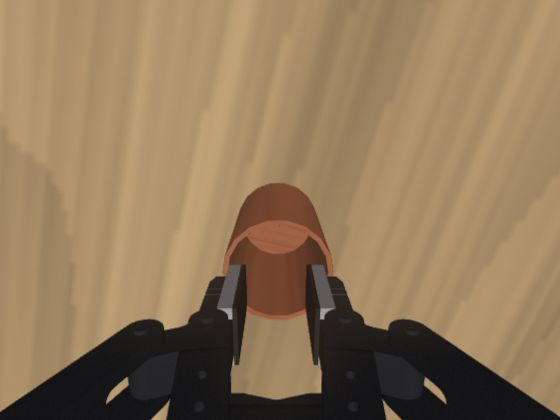

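The wrist view shows the cup rim at (278,270). The fingers, around (232–320, 265–360), shut to 26 mm without holding it, so they are either above the rim or beside the cup. I'll measure.

Run:
```python
from h import *
s=status.get_state(); print(s['tcp_pos'],s['finger_gap'],s['force'])
c=cam('wrist'); w=cloud(c); print(-c['R'].T@c['t'], c['R'][2])
for u,v in [(278,223),(226,268),(331,268),(278,316),(234,268),(240,290),(320,268),(225,300),(238,345),(316,345),(278,240),(278,190)]: print(u,v,w[v,u].round(4))
for n in ['top','scene']:
    c=cam(n); w=cloud(c); m=(np.hypot(w[...,0]-.447,w[...,1]-.106)<.06)&(w[...,2]>.03)
    q=w[m&(w[...,2]<.077)]; print(n,len(q),q.min(0),q.max(0))
```

```text
[0.44622359 0.10549879 0.07123505] 0.3005042023500982 [ 0.08010271 -0.37452394  0.50656467]
[0.42715241 0.17810467 0.22525321] [ 0.07458126 -0.28716512 -0.95497321]
278 223 [0.4408 0.1294 0.0759]
226 268 [0.4237 0.1027 0.0751]
331 268 [0.4693 0.1144 0.0749]
278 316 [0.4525 0.0845 0.0749]
234 268 [0.4271 0.1115 0.0911]
240 290 [0.4312 0.1109 0.1061]
320 268 [0.4606 0.12   0.0907]
225 300 [0.4268 0.1116 0.116 ]
238 345 [0.4347 0.0978 0.1193]
316 345 [0.4601 0.1051 0.1202]
278 240 [0.4505 0.0941 0.0021]
278 190 [0.4408 0.1306 0.0203]Traceback (most recent call last):
  File "<stdin>", line 7, in <module>
    return umr_minimum(a, axis, None, out, keepdims, initial, where)
ValueError: zero-size array to reduction operation minimum which has no identity
```

The fingertips read at z≈0.09 although the TCP reads 0.071, so the tips stand above the rim. That disagrees with the stated 19 mm. I'll check it in the tool frame with a second camera.

Run:
```python
from h import *
s=status.get_state(); Rt=cv2.Rodrigues(np.array(s['eef_rot']))[0]; T=np.array(s['tcp_pos']); print(Rt.round(3))
for n in ['wrist','scene','top']:
    c=cam(n); w=cloud(c); hsv=cv2.cvtColor(c['color'],cv2.COLOR_RGB2HSV)
    p=(w-T)@Rt
    m=(np.abs(p[...,0])<.07)&(np.abs(p[...,1])<.03)&(w[...,2]>.079)&(p[...,2]>-.12)&~((hsv[...,0]<15)&(hsv[...,1]>110)&(hsv[...,2]>60))
    q=p[m]; print(n,m.sum())
    if m.sum()<5: continue
    for a in np.arange(-.10,.03,.01):
        k=q[(q[:,2]>=a)&(q[:,2]<a+.01)]
        if len(k)>3: print('  z',a.round(2),len(k),'x',k[:,0].min().round(3),k[:,0].max().round(3),'y',k[:,1].min().round(3),k[:,1].max().round(3))
    if n=='scene': cv2.imwrite('pics/s1.png',cv2.resize(c['color'][120:260,220:380,::-1],(640,560)))
```

```text
[[ 0.968  0.251  0.   ]
 [ 0.251 -0.968  0.   ]
 [ 0.    -0.    -1.   ]]
wrist 40156
  z -0.1 6749 x -0.06 0.06 y -0.018 -0.008
  z -0.09 10835 x -0.06 0.059 y -0.018 0.001
  z -0.08 6099 x -0.054 0.054 y -0.017 0.013
  z -0.07 9805 x -0.049 0.049 y -0.014 0.014
  z -0.06 2387 x -0.044 0.044 y -0.014 0.01
  z -0.05 1736 x -0.027 0.026 y -0.012 0.013
  z -0.04 1217 x -0.027 0.026 y -0.011 0.012
  z -0.03 998 x -0.027 0.026 y -0.011 0.012
  z -0.02 330 x -0.026 0.024 y -0.011 0.011
scene 744
  z -0.1 76 x -0.062 0.062 y -0.013 0.019
  z -0.09 105 x -0.063 0.056 y -0.014 0.019
  z -0.08 54 x -0.052 0.052 y -0.009 0.016
  z -0.07 89 x -0.049 0.046 y -0.013 0.014
  z -0.06 37 x -0.035 0.04 y -0.008 0.013
  z -0.05 39 x -0.025 0.029 y -0.007 0.013
  z -0.04 44 x -0.021 0.028 y -0.01 0.013
  z -0.03 37 x -0.022 0.026 y -0.009 0.013
  z -0.02 16 x -0.016 0.022 y -0.012 0.012
top 0
```

View pics/s1.png

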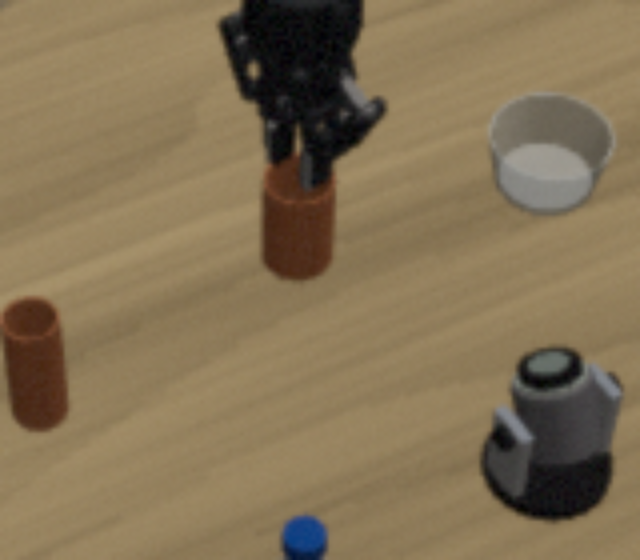

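Two cameras agree that the fingertips sit about 17 mm behind the reported TCP, so the tool frame is about 36 mm off along z. The lateral centring is good. I use the measured offset: open, lower 3.1 cm further, and grip.

```bash
python3 -m inch '[[[100,0,0.1,0,0,0,0],[100,0,0.1,0,0,0,0],[100,0,0.1,0,0,0,0],[100,0,0.1,0,0,0,0],[100,0,0.1,-1.5,0,0,0],[100,0,0.1,-3.1,0,0,0],[100,0,0.1,-3.1,0,0,0],[30,0,0.1,-3.1,0,0,0],[30,0,0.1,-3.1,0,0,0],[30,0,0.1,-3.1,0,0,0]]]' 40
python3 -m inch '[[[30,0,0,0,0,0,0],[30,0,0,0,0,0,0],[30,0,0,2,0,0,0],[30,0,0,5,0,0,0],[30,0,0,5,0,0,0],[30,0,0,5,0,0,0]]]' 40
python3 - <<'E'
from h import *
s=status.get_state(); T=np.array(s['tcp_pos']); print(s['t'],T)
c=cam('wrist'); save(c,'w3'); w=cloud(c); hsv=cv2.cvtColor(c['color'],cv2.COLOR_RGB2HSV)
Rt=cv2.Rodrigues(np.array(s['eef_rot']))[0]; p=(w-T)@Rt
cop=(hsv[...,0]<15)&(hsv[...,1]>110)&(hsv[...,2]>50)&(np.hypot(p[...,0],p[...,1])<.045)
q=p[cop]; print('cup z tool range',np.nanpercentile(q[:,2],[1,5,50,95,99]).round(4))
zt=np.nanpercentile(q[:,2],1.); r=q[abs(q[:,2]-zt)<.004]; print(len(r),cv2.minEnclosingCircle(r[:,:2].astype(np.float32)))
d=p[~cop&(np.abs(p[...,0])<.07)&(np.abs(p[...,1])<.013)&(w[...,2]>.079)]; print('tip',np.nanpercentile(d[:,2],[99,99.9,100]).round(4))
E
```

```text
t: 5.18
tcp_pos: [0.4467, 0.1066, 0.0408]
eef_rot: [-3.116, -0.398, -0.002]
force: [-0.5, -1.0, 2.9]
finger_gap: 0.567
t: 5.92
tcp_pos: [0.4456, 0.1064, 0.0896]
eef_rot: [3.116, 0.398, -0.001]
force: [-1.0, -0.7, -2.5]
finger_gap: 0.566
5.925 [0.44560129 0.10635138 0.08959576]
cup z tool range [-0.0353 -0.0346 -0.013   0.0378  0.0391]
3259 ((-0.00015977388829924166, 0.0003564411017578095), 0.026070611551404)
tip [-0.0234 -0.018   0.0102]
```

Held and centred, with the rim 35.5 mm behind TCP as expected. Now I carry it over the small beaker to a point above the large one.

```bash
python3 -m inch '[[[30,0,0,3,0,0,0],[30,0,-1,7,0,0,-2],[30,0.8,-4,9.5,0,0,-5],[30,1.8,-9,9.5,0,0,-10],[30,2.7,-14,9.5,0,0,-15],[30,3.6,-19,9.5,0,0,-20],[30,4.5,-24,9.5,0,0,-25],[30,5.4,-29,9.5,0,0,-30],[30,6.2,-34,9.5,0,0,-36],[30,6.8,-37.5,9.5,0,0,-41]]]' 
python3 -m inch '[[[30,0.25,-1.6,0,0,0,-2],[30,0.25,-2.4,0,0,0,-4],[30,0.25,-2.4,0,0,0,-4],[30,0.25,-2.4,0,0,0,-4],[30,0.25,-2.4,0,0,0,-4]]]'
cat >> h.py <<'E'
def rep(center,zr,cup_r=.05):
    s=status.get_state(); T=np.array(s['tcp_pos']); Rt=cv2.Rodrigues(np.array(s['eef_rot']))[0]; print('t',s['t'],'T',T.round(4),'F',np.round(s['force'],1),'gap',round(float(s['finger_gap']),3))
    for n in ['wrist','scene','top']:
        c=cam(n); w=cloud(c); hsv=cv2.cvtColor(c['color'],cv2.COLOR_RGB2HSV)
        cop=(hsv[...,0]<15)&(hsv[...,1]>110)&(hsv[...,2]>50)
        m=cop&(np.hypot(w[...,0]-center[0],w[...,1]-center[1])<cup_r)&(w[...,2]>.004)
        for lo,hi in zr:
            q=w[m&(w[...,2]>lo)&(w[...,2]<hi)]
            if len(q)>8: print(n,(lo,hi),len(q),'circ',np.round(cv2.minEnclosingCircle(q[:,:2].astype(np.float32))[0],4),round(cv2.minEnclosingCircle(q[:,:2].astype(np.float32))[1],4),'mid',((q.min(0)+q.max(0))/2).round(4),'zmax',q[:,2].max().round(4))
        if n=='wrist': save(c,'last_wrist')
        if n=='scene': save(c,'last_scene')
E
python3 -c "
from h import *
rep((.5165,-.293),[(.05,.06),(.14,.215),(.2,.23)])"
```

```text
t: 7.22
tcp_pos: [0.5131, -0.271, 0.1835]
eef_rot: [3.055, -0.726, -0.004]
force: [0.1, 0.1, -1.9]
finger_gap: 0.563
t: 7.85
tcp_pos: [0.517, -0.2912, 0.1854]
eef_rot: [-3.031, 0.822, -0.0]
force: [-0.5, 0.4, -2.2]
finger_gap: 0.567
t 7.85 T [ 0.517  -0.2912  0.1854] F [-0.5  0.4 -2.2] gap 0.567
wrist (0.05, 0.06) 502 circ [ 0.5163 -0.2927] 0.0309 mid [ 0.5164 -0.2892  0.0538] zmax 0.0575
wrist (0.14, 0.215) 13209 circ [ 0.5165 -0.2918] 0.0264 mid [ 0.5164 -0.2902  0.1795] zmax 0.215
wrist (0.2, 0.23) 8072 circ [ 0.5167 -0.2921] 0.0266 mid [ 0.5164 -0.2912  0.2111] zmax 0.2222
scene (0.05, 0.06) 134 circ [ 0.5162 -0.293 ] 0.0324 mid [ 0.515  -0.2926  0.0546] zmax 0.0591
scene (0.14, 0.215) 460 circ [ 0.5183 -0.2891] 0.0279 mid [ 0.5188 -0.2922  0.1803] zmax 0.2147
scene (0.2, 0.23) 151 circ [ 0.5183 -0.2897] 0.0264 mid [ 0.5187 -0.2828  0.2118] zmax 0.2233
top (0.05, 0.06) 31 circ [ 0.5173 -0.2899] 0.0298 mid [ 0.5172 -0.2789  0.0551] zmax 0.0597
top (0.14, 0.215) 88 circ [ 0.5178 -0.2858] 0.0224 mid [ 0.5178 -0.2792  0.1779] zmax 0.2148
top (0.2, 0.23) 33 circ [ 0.5212 -0.2737] 0.0171 mid [ 0.5212 -0.2719  0.2127] zmax 0.2252
```

```bash
python3 -m inch '[[[30,0,0,-2,0,0,0],[30,0,0,-5,0,0,0],[30,0,0,-7,0,0,0],[30,0,0,-8,0,0,0],[30,0,0,-8,0,0,0],[30,0,0,-8,0,0,0]]]'
python3 -c "
from h import *
rep((.5165,-.293),[(.05,.06),(.07,.12),(.125,.145)])"
```

```text
t: 8.75
tcp_pos: [0.5174, -0.2929, 0.1062]
eef_rot: [3.031, -0.825, 0.003]
force: [-0.2, -0.4, -2.3]
finger_gap: 0.566
t 8.75 T [ 0.5174 -0.2929  0.1062] F [-0.2 -0.4 -2.3] gap 0.566
wrist (0.05, 0.06) 876 circ [ 0.5161 -0.2928] 0.0311 mid [ 0.5168 -0.287   0.0535] zmax 0.057
wrist (0.07, 0.12) 7625 circ [ 0.5184 -0.292 ] 0.0247 mid [ 0.5186 -0.292   0.095 ] zmax 0.12
wrist (0.125, 0.145) 7000 circ [ 0.517  -0.2934] 0.0266 mid [ 0.5165 -0.2929  0.134 ] zmax 0.1429
scene (0.05, 0.06) 91 circ [ 0.5182 -0.2936] 0.0318 mid [ 0.5226 -0.2928  0.0548] zmax 0.0596
scene (0.07, 0.12) 309 circ [ 0.5183 -0.2919] 0.027 mid [ 0.5185 -0.2932  0.0951] zmax 0.1199
scene (0.125, 0.145) 106 circ [ 0.5198 -0.2858] 0.0261 mid [ 0.5198 -0.2823  0.1351] zmax 0.145
top (0.05, 0.06) 28 circ [ 0.5187 -0.2855] 0.0294 mid [ 0.5187 -0.278   0.055 ] zmax 0.0599
top (0.07, 0.12) 42 circ [ 0.519  -0.2745] 0.0171 mid [ 0.519  -0.2768  0.0957] zmax 0.1198
top (0.125, 0.145) 20 circ [ 0.5197 -0.2732] 0.0147 mid [ 0.5197 -0.272   0.1369] zmax 0.1428
```

View pics/last_wrist.png

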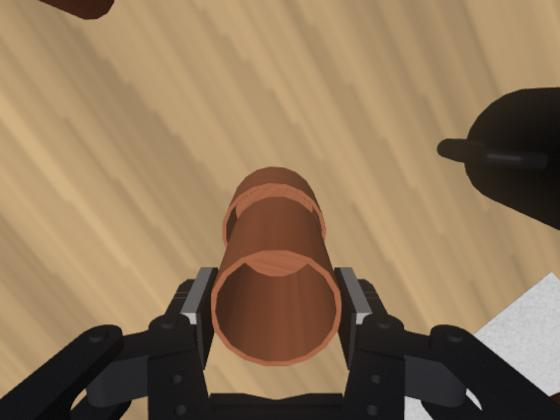

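The wrist view shows the middle cup at (275,305) in the jaws, aligned over large's rim at (275,225), with the mug well to the right. I insert it.

```bash
python3 -m inch '[[[30,-0.1,0,-0.5,0,0,0],[30,-0.1,0,-1.5,0,0,0],[30,-0.1,0,-2.5,0,0,0],[30,-0.1,0,-3.5,0,0,0],[30,-0.1,0,-4.5,0,0,0],[30,-0.1,0,-5.3,0,0,0],[30,-0.1,0,-5.8,0,0,0],[30,-0.1,0,-5.8,0,0,0]]]'
python3 -c "
from h import *
rep((.5165,-.293),[(.05,.06),(.077,.09)])"
```

```text
t: 9.9
tcp_pos: [0.5155, -0.2924, 0.0468]
eef_rot: [-3.031, 0.825, 0.001]
force: [0.3, 0.1, -2.3]
finger_gap: 0.564
t 9.9 T [ 0.5155 -0.2924  0.0468] F [ 0.3  0.1 -2.3] gap 0.564
wrist (0.05, 0.06) 3532 circ [ 0.5191 -0.2872] 0.0301 mid [ 0.5199 -0.2887  0.055 ] zmax 0.06
wrist (0.077, 0.09) 3601 circ [ 0.5153 -0.293 ] 0.0262 mid [ 0.5149 -0.2923  0.0803] zmax 0.0836
scene (0.05, 0.06) 123 circ [ 0.5196 -0.2927] 0.0303 mid [ 0.5193 -0.2927  0.055 ] zmax 0.0599
scene (0.077, 0.09) 47 circ [ 0.5173 -0.2871] 0.0252 mid [ 0.5177 -0.2812  0.0811] zmax 0.085
top (0.05, 0.06) 24 circ [ 0.52   -0.2769] 0.025 mid [ 0.52   -0.2726  0.055 ] zmax 0.06
top (0.077, 0.09) 15 circ [ 0.5195 -0.2749] 0.0142 mid [ 0.5195 -0.272   0.0834] zmax 0.0894
```

```bash
python3 -m inch '[[[30,0,0,-0.35,0,0,0],[30,0,0,-0.35,0,0,0],[100,0,0,-0.35,0,0,0],[100,0,0,-0.35,0,0,0],[100,0,0,-0.35,0,0,0],[100,0,0,0.5,0,0,0],[100,0,0,3,0,0,0],[100,0,0,7,0,0,0],[100,0,0,11,0,0,0],[100,0,0,14,0,0,0]]]'
python3 -m inch '[[[100,-0.6,4,0,0,0,4],[100,-1.3,9,0,0,0,8],[100,-2,14,0,0,0,12],[100,-2.8,18,0,0,0,17],[100,-2.8,18,0,0,0,17],[100,-2.8,18,0,0,0,17],[100,-2.8,18,0,0,0,17]]]'
python3 -c "
from h import *
rep((.488,-.109),[(.085,.097)])
rep((.5165,-.293),[(.05,.06),(.074,.085)])"
```

```text
t: 11.3
tcp_pos: [0.5162, -0.293, 0.1898]
eef_rot: [3.031, -0.826, 0.004]
force: [-0.5, -0.5, 0.0]
finger_gap: 0.996
t: 12.18
tcp_pos: [0.4879, -0.1141, 0.1875]
eef_rot: [3.119, -0.372, 0.001]
force: [0.1, -0.4, -0.2]
finger_gap: 1.0
t 12.175 T [ 0.4879 -0.1141  0.1875] F [ 0.1 -0.4 -0.2] gap 1.0
wrist (0.085, 0.097) 716 circ [ 0.4879 -0.1096] 0.0191 mid [ 0.4876 -0.1096  0.0892] zmax 0.0934
scene (0.085, 0.097) 84 circ [ 0.4889 -0.1092] 0.0199 mid [ 0.4884 -0.1098  0.0909] zmax 0.0966
t 12.325 T [ 0.4877 -0.1136  0.1872] F [ 0.3 -0.7  0.1] gap 1.001
wrist (0.05, 0.06) 1215 circ [ 0.516  -0.2921] 0.031 mid [ 0.516 -0.289  0.055] zmax 0.06
wrist (0.074, 0.085) 552 circ [ 0.5166 -0.2921] 0.0258 mid [ 0.5162 -0.2915  0.0771] zmax 0.0802
scene (0.05, 0.06) 169 circ [ 0.5179 -0.2921] 0.0322 mid [ 0.5201 -0.2928  0.0549] zmax 0.0599
scene (0.074, 0.085) 108 circ [ 0.5169 -0.2914] 0.0273 mid [ 0.5169 -0.2921  0.0796] zmax 0.0848
top (0.05, 0.06) 66 circ [ 0.5166 -0.2923] 0.0311 mid [ 0.5171 -0.2914  0.0549] zmax 0.0599
top (0.074, 0.085) 47 circ [ 0.5171 -0.2922] 0.0252 mid [ 0.5169 -0.2924  0.0792] zmax 0.0842
```

Middle is seated, with its rim at 0.079 as expected. Next I pick small at (0.488,-0.1096).

```bash
python3 -m inch '[[[100,0,0.4,-3,0,0,0],[100,0,0.4,-7,0,0,0],[100,0,0.4,-10,0,0,0],[100,0,0.4,-12,0,0,0],[100,0,0.4,-12.6,0,0,0],[100,0,0.4,-12.6,0,0,0],[20,0,0.4,-12.6,0,0,0],[20,0,0.4,-12.6,0,0,0],[20,0,0.4,-12.6,0,0,0],[20,0,0.4,-12.6,0,0,0]]]' 40
python3 -m inch '[[[20,0,0,0,0,0,0],[20,0,0,0,0,0,0],[20,0,0,2,0,0,0],[20,0,0,6,0,0,0],[20,0,0,10,0,0,0],[20,0,0,13,0,0,0],[20,0,0,13,0,0,0]]]' 40
python3 - <<'E'
from h import *
s=status.get_state(); T=np.array(s['tcp_pos']); print(s['t'],T)
c=cam('wrist'); w=cloud(c); hsv=cv2.cvtColor(c['color'],cv2.COLOR_RGB2HSV)
Rt=cv2.Rodrigues(np.array(s['eef_rot']))[0]; p=(w-T)@Rt
cop=(hsv[...,0]<15)&(hsv[...,1]>110)&(hsv[...,2]>50)&(np.hypot(p[...,0],p[...,1])<.045)
q=p[cop]; q=q[q[:,2]<.08]; print('cup z',np.nanpercentile(q[:,2],[1,50,99]).round(4))
zt=np.nanpercentile(q[:,2],1.); r=q[abs(q[:,2]-zt)<.004]; print(len(r),cv2.minEnclosingCircle(r[:,:2].astype(np.float32)))
E
```

```text
t: 13.72
tcp_pos: [0.4882, -0.1085, 0.0621]
eef_rot: [-3.12, 0.368, -0.002]
force: [-1.2, -0.9, 5.7]
finger_gap: 0.417
t: 14.6
tcp_pos: [0.4895, -0.1088, 0.1937]
eef_rot: [-3.12, 0.368, -0.009]
force: [-0.1, 0.3, -0.5]
finger_gap: 0.414
14.6 [ 0.48953755 -0.10875854  0.19367064]
cup z [-0.0301 -0.0097  0.0569]
2132 ((0.0005887621664442122, 0.0018668629927560687), 0.02011604607105255)
```

```bash
python3 -m inch '[[[20,0.5,-3,0,0,0,0],[20,1.2,-8,0,0,0,0],[20,2,-13,0,0,0,0],[20,2.7,-17,0,0,0,0],[20,2.85,-18.1,0,0,0,0],[20,2.85,-18.1,0,0,0,0],[20,2.85,-18.1,0,0,0,0],[20,2.85,-18.1,-2,0,0,0],[20,2.85,-18.1,-3,0,0,0],[20,2.85,-18.1,-3,0,0,0]]]'
python3 -c "
from h import *
rep((.5165,-.292),[(.05,.06),(.074,.085),(.103,.15),(.18,.21)])"
```

```text
t: 15.9
tcp_pos: [0.5158, -0.288, 0.1604]
eef_rot: [-3.119, 0.366, 0.003]
force: [0.1, -0.1, -1.5]
finger_gap: 0.417
t 15.9 T [ 0.5158 -0.288   0.1604] F [ 0.1 -0.1 -1.5] gap 0.417
wrist (0.05, 0.06) 809 circ [ 0.516  -0.2923] 0.0309 mid [ 0.516 -0.287  0.055] zmax 0.06
wrist (0.074, 0.085) 557 circ [ 0.5164 -0.2925] 0.0251 mid [ 0.5163 -0.2884  0.077 ] zmax 0.08
wrist (0.103, 0.15) 2566 circ [ 0.5155 -0.2877] 0.0187 mid [ 0.5159 -0.2881  0.1265] zmax 0.15
wrist (0.18, 0.21) 3507 circ [ 0.5158 -0.2895] 0.0198 mid [ 0.5154 -0.2891  0.1863] zmax 0.1925
scene (0.05, 0.06) 157 circ [ 0.5174 -0.2935] 0.0317 mid [ 0.5211 -0.2935  0.0549] zmax 0.0599
scene (0.074, 0.085) 74 circ [ 0.5185 -0.2917] 0.0261 mid [ 0.52   -0.2922  0.0784] zmax 0.0828
scene (0.103, 0.15) 204 circ [ 0.5199 -0.2899] 0.0185 mid [ 0.5268 -0.2897  0.1266] zmax 0.15
scene (0.18, 0.21) 32 circ [ 0.5186 -0.2777] 0.0153 mid [ 0.5186 -0.2763  0.1877] zmax 0.1936
top (0.05, 0.06) 36 circ [ 0.517  -0.2904] 0.0304 mid [ 0.5172 -0.2806  0.0553] zmax 0.06
top (0.074, 0.085) 24 circ [ 0.5171 -0.2879] 0.0233 mid [ 0.5171 -0.2811  0.0785] zmax 0.0827
top (0.103, 0.15) 38 circ [ 0.5151 -0.2835] 0.017 mid [ 0.5151 -0.2823  0.125 ] zmax 0.1468
top (0.18, 0.21) 14 circ [ 0.5133 -0.2747] 0.0094 mid [ 0.5133 -0.274   0.188 ] zmax 0.1957
```

View pics/last_wrist.png

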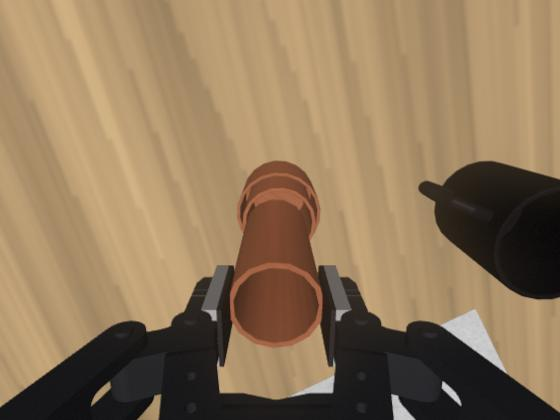

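Small is at (276,305) in the jaws, about 3 mm to +y of the middle's mouth at (279,210). I correct, then check again closer.

```bash
python3 -m inch '[[[20,0.05,-0.2,-0.5,0,0,0],[20,0.05,-0.2,-1.2,0,0,0],[20,0.05,-0.2,-1.2,0,0,0],[20,0.05,-0.2,-1.2,0,0,0],[20,0.05,-0.2,-1.2,0,0,0]]]'
python3 -c "
from h import *
rep((.5165,-.292),[(.074,.085),(.095,.15),(.17,.21)])"
```

```text
t: 16.68
tcp_pos: [0.5168, -0.2916, 0.1494]
eef_rot: [3.12, -0.368, 0.0]
force: [0.7, 0.8, -0.6]
finger_gap: 0.415
t 16.675 T [ 0.5168 -0.2916  0.1494] F [ 0.7  0.8 -0.6] gap 0.415
wrist (0.074, 0.085) 635 circ [ 0.5163 -0.2925] 0.025 mid [ 0.5163 -0.2876  0.077 ] zmax 0.08
wrist (0.095, 0.15) 3829 circ [ 0.5166 -0.2914] 0.0187 mid [ 0.5171 -0.2917  0.1226] zmax 0.15
wrist (0.17, 0.21) 3298 circ [ 0.5168 -0.2928] 0.0196 mid [ 0.5165 -0.2926  0.1758] zmax 0.1815
scene (0.074, 0.085) 72 circ [ 0.5173 -0.2922] 0.0261 mid [ 0.5211 -0.2927  0.0793] zmax 0.0845
scene (0.095, 0.15) 236 circ [ 0.5224 -0.2931] 0.0181 mid [ 0.5284 -0.293   0.1227] zmax 0.1499
scene (0.17, 0.21) 26 circ [ 0.5199 -0.2813] 0.0135 mid [ 0.5198 -0.2796  0.1758] zmax 0.1813
top (0.074, 0.085) 28 circ [ 0.517 -0.287] 0.0231 mid [ 0.517  -0.2814  0.0797] zmax 0.0848
top (0.095, 0.15) 46 circ [ 0.5157 -0.285 ] 0.0172 mid [ 0.5157 -0.281   0.1221] zmax 0.1491
top (0.17, 0.21) 13 circ [ 0.5142 -0.2772] 0.0095 mid [ 0.5142 -0.2769  0.1769] zmax 0.1835
```

```bash
python3 -m inch '[[[20,0,0,-0.6,0,0,0],[20,0,0,-1.6,0,0,0],[20,0,0,-2.8,0,0,0],[20,0,0,-4,0,0,0],[20,0,0,-5.2,0,0,0],[20,0,0,-6.4,0,0,0],[20,0,0,-7.3,0,0,0],[20,0,0,-7.8,0,0,0],[20,0,0,-7.8,0,0,0],[20,0,0,-7.8,0,0,0]]]'
python3 -c "
from h import *
rep((.5165,-.292),[(.074,.085),(.095,.12)])"
```

```text
t: 18.08
tcp_pos: [0.517, -0.2917, 0.0716]
eef_rot: [3.12, -0.368, 0.001]
force: [0.3, -0.6, -1.7]
finger_gap: 0.417
t 18.075 T [ 0.517  -0.2917  0.0716] F [ 0.3 -0.6 -1.7] gap 0.417
wrist (0.074, 0.085) 2725 circ [ 0.5173 -0.2867] 0.0237 mid [ 0.5177 -0.2889  0.0795] zmax 0.085
wrist (0.095, 0.12) 2720 circ [ 0.5172 -0.2931] 0.0197 mid [ 0.5167 -0.2928  0.0993] zmax 0.1037
scene (0.074, 0.085) 89 circ [ 0.5174 -0.292 ] 0.0255 mid [ 0.5219 -0.292   0.0792] zmax 0.0844
scene (0.095, 0.12) 19 circ [ 0.5275 -0.2856] 0.0221 mid [ 0.5275 -0.2834  0.0998] zmax 0.1043
top (0.074, 0.085) 20 circ [ 0.5183 -0.2781] 0.0181 mid [ 0.5183 -0.2737  0.079 ] zmax 0.0833
```

```bash
python3 -m inch '[[[20,0,0,-0.4,0,0,0],[20,0,0,-0.4,0,0,0],[100,0,0,-0.4,0,0,0],[100,0,0,-0.4,0,0,0],[100,0,0,-0.4,0,0,0],[100,0,0,0.5,0,0,0],[100,0,0,3,0,0,0],[100,0,0,7,0,0,0],[100,0,0,10,0,0,0],[100,0,0,10,0,0,0]]]'
python3 - <<'E'
from h import *
rep((.5165,-.292),[(.05,.06),(.074,.082),(.09,.105)])
s=status.get_state(); T=np.array(s['tcp_pos']); Rt=cv2.Rodrigues(np.array(s['eef_rot']))[0]
c=cam('wrist'); w=cloud(c); p=(w-T)@Rt
q=p[(abs(p[...,0])<.022)&(abs(p[...,1])<.04)&(w[...,2]>.12)]; print('palm z',len(q),q.max(0) if len(q) else 0, np.percentile(q[:,2],[1,50,99]) if len(q) else 0)
q=p[(abs(p[...,0])<.06)&(abs(p[...,1])<.012)&(w[...,2]>.12)]; print('open tips',np.percentile(q[:,2],[99,99.9]),q[:,2].max())
# camera: white ring / lens
for n in ['top','scene']:
    c=cam(n); w=cloud(c); ct=(.672,.15)
    m=(np.hypot(w[...,0]-ct[0],w[...,1]-ct[1])<.07)&(w[...,2]>.05); v,u=np.where(m); print(n,u.min(),u.max(),v.min(),v.max(),np.nanmax(w[m][:,2]))
    a=c['color'][v.min()-5:v.max()+5,u.min()-5:u.max()+5,::-1]; cv2.imwrite(f'pics/cam_{n}.png',cv2.resize(a,None,fx=8,fy=8,interpolation=0))
E
python3 -c "
import cv2,numpy as np
a=cv2.imread('pics/cam_top.png');b=cv2.imread('pics/cam_scene.png');h=max(a.shape[0],b.shape[0])
f=lambda i:cv2.copyMakeBorder(i,0,h-i.shape[0],0,8,0)
o=np.hstack([f(a),f(b)]);print(a.shape,b.shape);s=min(1,800/o.shape[1],600/o.shape[0]);cv2.imwrite('pics/cams.png',cv2.resize(o,None,fx=s,fy=s))"
```

```text
t: 19.48
tcp_pos: [0.5187, -0.2928, 0.1747]
eef_rot: [3.118, -0.368, 0.009]
force: [-0.5, 0.6, -0.7]
finger_gap: 1.0
t 19.475 T [ 0.5187 -0.2928  0.1747] F [-0.5  0.6 -0.7] gap 1.0
wrist (0.05, 0.06) 961 circ [ 0.5161 -0.2928] 0.031 mid [ 0.5161 -0.2885  0.055 ] zmax 0.06
wrist (0.074, 0.082) 880 circ [ 0.5164 -0.2924] 0.025 mid [ 0.5162 -0.2897  0.0779] zmax 0.0819
wrist (0.09, 0.105) 879 circ [ 0.5171 -0.293 ] 0.0192 mid [ 0.5169 -0.2926  0.0945] zmax 0.0989
scene (0.05, 0.06) 135 circ [ 0.5179 -0.293 ] 0.0315 mid [ 0.5227 -0.2926  0.0552] zmax 0.0599
scene (0.074, 0.082) 113 circ [ 0.5171 -0.2921] 0.0253 mid [ 0.5198 -0.2926  0.0781] zmax 0.082
scene (0.09, 0.105) 108 circ [ 0.5181 -0.2924] 0.021 mid [ 0.5177 -0.2932  0.0959] zmax 0.1016
top (0.05, 0.06) 61 circ [ 0.5174 -0.2911] 0.0309 mid [ 0.5173 -0.2858  0.0551] zmax 0.0599
top (0.074, 0.082) 32 circ [ 0.5166 -0.2908] 0.0242 mid [ 0.517  -0.2845  0.0782] zmax 0.0816
top (0.09, 0.105) 28 circ [ 0.5173 -0.2913] 0.0184 mid [ 0.5171 -0.2856  0.096 ] zmax 0.1005
palm z 4513 [ 0.02199117 -0.00771955 -0.0832894 ] [-0.09828028 -0.0899724  -0.08403426]
open tips [-0.02734228 -0.02488354] -0.023758653980554018
top 196 227 157 177 0.10431891052507729
scene 343 375 207 235 0.10561381249334431
(240, 328, 3) (304, 336, 3)
```

View pics/cams.png

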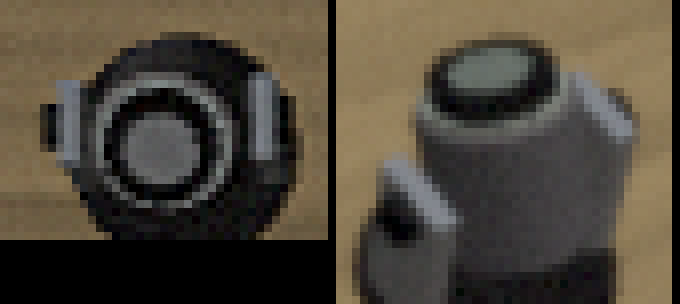

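The set is nested: the small rim reads 0.098 and all centres agree. The close-up shows the lens glass at about (211,170) in the top view and (357,210) in the scene view. Before gripping I fly the empty hand over the inspection camera for a near view.

```bash
python3 -m inch '[[[100,0.5,4,2.5,0,0,2],[100,2,9,2.5,0,0,5],[100,3.5,14,2.5,0,0,8],[100,5,19,2.5,0,0,11],[100,6.5,24,2.5,0,0,14],[100,8,29,2.5,0,0,17],[100,9.5,34,2.5,0,0,20],[100,11,39,2.5,0,0,23],[100,12.5,42,2.5,0,0,26],[100,13.5,44,2.5,0,0,27]]]'
python3 -m inch '[[[100,0,0,0,0,0,0],[100,0,0,0,0,0,0],[100,0,0,0,0,0,0],[100,0,0,0,0,0,0]]]'
python3 - <<'E'
from h import *
c=cam('wrist'); save(c,'w5'); w=cloud(c); np.save('w5.npy',w); np.save('w5c.npy',c['color'])
import pickle; pickle.dump(c,open('w5.pkl','wb'))
print(c['fx'],-c['R'].T@c['t'])
m=(np.hypot(w[...,0]-.665,w[...,1]-.15)<.08)&(w[...,2]<.13)
v,u=np.where(m&(w[...,2]>.03)); print(u.min(),u.max(),v.min(),v.max(),np.nanmax(w[m][:,2]))
E
```

```text
t: 21.02
tcp_pos: [0.6514, 0.151, 0.1948]
eef_rot: [-3.119, -0.376, 0.003]
force: [-0.3, -0.6, 0.2]
finger_gap: 1.001
t: 21.52
tcp_pos: [0.6517, 0.1473, 0.1965]
eef_rot: [3.12, 0.368, 0.0]
force: [-0.8, 0.2, -0.5]
finger_gap: 1.0
367.036735479285 [0.63398143 0.22023035 0.35041836]
280 356 139 247 0.1010899789694347
```

View pics/w5.png

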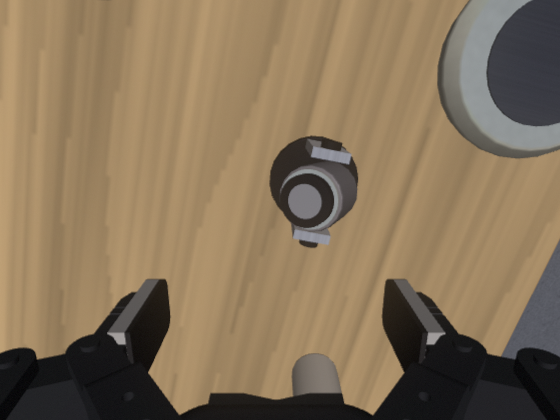

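The lens glass is at (306,201), the fork arms at (331,152) and (312,237), and the foot disc around (314,180). I fit the front-face plane and cross-check it against the hinge geometry.

Run:
```python
from h import *; import pickle
c=pickle.load(open('w5.pkl','rb')); w=cloud(c); g=c['color'].astype(float).mean(-1); hsv=cv2.cvtColor(c['color'],cv2.COLOR_RGB2HSV)
v,u=np.mgrid[:420,:560]
def plane(q):
    o=np.median(q,0)
    for _ in range(4):
        U,S,V=np.linalg.svd(q-o,full_matrices=False); n=V[2]*np.sign(V[2][2]); d=(q-o)@n; q=q[abs(d-np.median(d))<max(.001,2*np.median(abs(d)))]; o=q.mean(0)
    return o,n,len(q),d.std()
def blob(mask,seed):
    _,L,st,ce=cv2.connectedComponentsWithStats(mask.astype(np.uint8)); l=L[seed[1],seed[0]]; return L==l,st[l],ce[l]
gl,st,ce=blob((g>90)&(hsv[...,1]<60)&(np.hypot(u-306,v-201)<25),(306,201)); print('glass',st,ce,g[201,306])
el=cv2.fitEllipse(max(cv2.findContours(gl.astype(np.uint8),0,2)[0],key=cv2.contourArea)); print('glass ell',np.round(el[0],1),np.round(el[1],1),el[2])
ge=cv2.erode(gl.astype(np.uint8),np.ones((3,3)))>0
o,n,k,sd=plane(w[ge]); print('glass plane',o.round(4),n.round(3),k,sd.round(5),'tilt',np.arccos(n[2]).round(3))
lens=ray(c,*el[0],o[2]); print('lens pt',lens.round(4))
# barrel face + glass : all points within 1.5mm of plane within 22mm
q=w[(np.linalg.norm(w-o,axis=-1)<.023)]; q=q[abs((q-o)@n)<.003]; o2,n2,k2,s2=plane(q); print('face',o2.round(4),n2.round(3),k2,s2.round(5),np.arccos(n2[2]).round(3)); 
cf,rf=cv2.minEnclosingCircle(q[:,:2].astype(np.float32)); print('face circ',np.round(cf,4),rf)
# second plane: camera body front annulus (white ring)
# foot disc
m=(np.hypot(w[...,0]-.668,w[...,1]-.15)<.08)&(w[...,2]>.004)&(w[...,2]<.035)&(g<70); q=w[m]; print('foot',len(q),np.percentile(q[:,2],[5,50,95]).round(4),cv2.minEnclosingCircle(q[:,:2].astype(np.float32)))
fc=np.array(cv2.minEnclosingCircle(q[:,:2].astype(np.float32))[0]); h=np.array([*fc,.06]); d=lens-h; print('hinge dir',(d/np.linalg.norm(d)).round(3),np.linalg.norm(d).round(4),np.arccos(d[2]/np.linalg.norm(d)).round(3))
# cylinder side wall: not used; fork tops
for s in [(331,153),(312,237)]: print(s,w[s[1],s[0]].round(4))
```

```text
glass [288 184  33  35 911] [304.34248079 200.88693743] 124.0
glass ell [304.4 200.9] [32.  34.6] 156.80665588378906Traceback (most recent call last):
  File "<stdin>", line 14, in <module>
  File "<stdin>", line 7, in plane
    u, s, vh = gufunc(a, signature=signature)
               ~~~~~~^^^^^^^^^^^^^^^^^^^^^^^^
    raise LinAlgError("SVD did not converge")
numpy.linalg.LinAlgError: SVD did not converge
```

```bash
cat > lens.py <<'E'
from h import *; import pickle
from scipy.optimize import least_squares
def plane(q):
    q=q[np.isfinite(q).all(1)]; o=np.median(q,0)
    for _ in range(5):
        V=np.linalg.svd(q-o,full_matrices=False)[2]; n=V[2]*np.sign(V[2][2]); d=(q-o)@n; q=q[abs(d-np.median(d))<max(.001,2*np.median(abs(d)))]; o=q.mean(0)
    return o,n,len(q),d.std()
E
python3 - <<'E'
from lens import *
c=pickle.load(open('w5.pkl','rb')); w=cloud(c); g=c['color'].astype(float).mean(-1)
v,u=np.mgrid[:420,:560]; uc,vc=304.4,200.9; rr=np.hypot(u-uc,v-vc); fin=np.isfinite(w[...,0])
for a in range(0,44,4):
    m=(rr>=a)&(rr<a+4); print(a,m.sum(),fin[m].sum(),g[m].mean().round(0),np.nanpercentile(w[m][:,2],[5,50,95]).round(4) if fin[m].sum() else '')
for v0 in (201,): print('row',[(x,round(float(w[v0,x,2]),3),int(g[v0,x])) for x in range(262,362,4)])
print('col',[(y,round(float(w[y,304,2]),3),int(g[y,304])) for y in range(130,250,4)])
m=(rr<26)&fin&(w[...,2]>.085); o,n,k,s=plane(w[m]); print(o.round(4),n.round(3),k,s,np.arccos(n[2]))
m=(np.hypot(w[...,0]-.668,w[...,1]-.15)<.08)&(w[...,2]>.004)&(w[...,2]<.035)&(g<70); q=w[m]; print('foot',len(q),np.percentile(q[:,2],[5,50,95]).round(4),cv2.minEnclosingCircle(q[:,:2].astype(np.float32)))
for s in [(331,153),(312,237)]: print(s,w[s[1],s[0]].round(4))
E
```

```text
0 51 50 125.0 [0.0898 0.0914 0.0931]
4 149 149 125.0 [0.0891 0.0918 0.0941]
8 253 253 125.0 [0.0879 0.0917 0.0951]
12 352 350 125.0 [0.0865 0.0914 0.0964]
16 448 445 64.0 [0.0849 0.0915 0.0969]
20 558 555 42.0 [0.0834 0.0911 0.0981]
24 651 650 61.0 [-0.0007  0.0892  0.0988]
28 753 750 113.0 [-0.001   0.0792  0.0932]
32 862 858 107.0 [-0.0013  0.0693  0.0921]
36 952 943 97.0 [-0.0015  0.0118  0.0904]
40 1054 1052 93.0 [-0.0017  0.0108  0.0821]
row [(262, 0.001, 127), (266, 0.001, 128), (270, -0.002, 129), (274, -0.001, 113), (278, 0.01, 43), (282, 0.082, 41), (286, 0.085, 42), (290, 0.087, 124), (294, 0.089, 125), (298, 0.09, 124), (302, 0.091, 125), (306, 0.091, 124), (310, 0.094, 124), (314, 0.094, 124), (318, 0.095, 124), (322, 0.096, 52), (326, 0.098, 42), (330, 0.098, 41), (334, 0.092, 131), (338, 0.092, 122), (342, 0.091, 89), (346, 0.081, 70), (350, 0.069, 67), (354, 0.053, 66), (358, -0.001, 135)]
col [(130, -0.002, 116), (134, -0.0, 116), (138, 0.01, 39), (142, 0.011, 42), (146, 0.012, 42), (150, 0.011, 42), (154, 0.012, 43), (158, 0.012, 41), (162, 0.012, 40), (166, 0.078, 86), (170, 0.08, 149), (174, 0.089, 47), (178, 0.089, 39), (182, 0.089, 39), (186, 0.09, 125), (190, 0.092, 124), (194, 0.091, 125), (198, 0.091, 124), (202, 0.091, 125), (206, 0.092, 124), (210, 0.093, 125), (214, 0.093, 124), (218, 0.093, 109), (222, 0.092, 44), (226, 0.091, 44), (230, 0.069, 106), (234, 0.07, 151), (238, 0.07, 152), (242, 0.066, 44), (246, -0.0, 97)]
[0.6723 0.1567 0.092 ] [-0.416 -0.018  0.909] 1632 0.0004944274736849772 0.4298344881239298
foot 1486 [0.0098 0.0111 0.0125] ((0.6854061484336853, 0.15762434899806976), 0.04162594676017761)
(331, 153) [0.6839 0.1923 0.0698]
(312, 237) [0.6877 0.1229 0.0696]
```

Run:
```python
from lens import *
c=pickle.load(open('w5.pkl','rb')); w=cloud(c)
v,u=np.mgrid[:420,:560]; rr=np.hypot(u-304.4,v-200.9)
for a,b in [(0,14),(0,23),(19,23)]:
    q=w[(rr>=a)&(rr<b)]; o,n,k,s=plane(q); print((a,b),o.round(4),n.round(4),k,s.round(5),np.arccos(n[2]).round(4))
    D=c['R'].T@np.array([(304.4-c['cx'])/c['fx'],(200.9-c['cy'])/c['fy'],1]); O=-c['R'].T@c['t']; L=O+D*((o-O)@n)/(D@n); print('lens',L.round(4),'dist to hinge axis pt',(L-np.array([.6854,.1576,.06])).round(4),'focus',(L+.12*n).round(4), 'model lens',(np.array([.6854,.1576,.06])+.035*n).round(4))
```

```text
(0, 14) [0.6707 0.1564 0.0915] [-0.4325 -0.0161  0.9015] 557 0.0005 0.4476
lens [0.6708 0.1564 0.0916] dist to hinge axis pt [-0.0146 -0.0012  0.0316] focus [0.6189 0.1545 0.1997] model lens [0.6703 0.157  0.0916]
(0, 23) [0.6706 0.1563 0.0912] [-0.4277 -0.0196  0.9037] 1407 0.0005 0.4424
lens [0.6708 0.1563 0.0913] dist to hinge axis pt [-0.0146 -0.0013  0.0313] focus [0.6195 0.154  0.1997] model lens [0.6704 0.1569 0.0916]
(19, 23) [0.6704 0.1565 0.0908] [-0.4284 -0.0198  0.9034] 470 0.00046 0.4432
lens [0.6709 0.1563 0.091 ] dist to hinge axis pt [-0.0145 -0.0013  0.031 ] focus [0.6195 0.1539 0.1994] model lens [0.6704 0.1569 0.0916]
```

The lens is at (0.6708,0.1564,0.0915) with line of sight n≈(-0.428,-0.022,0.9035), a tilt of 0.443. The hinge model agrees within 1 mm, and focus comes out at (0.6194,0.1539,0.1999). I go back over the set.

```bash
python3 -m inch '[[[100,-1.5,-5,0,0,0,-3],[100,-3,-10,0,0,0,-6],[100,-4.5,-15,0,0,0,-9],[100,-6,-20,0,0,0,-12],[100,-7.5,-25,0,0,0,-15],[100,-9,-30,0,0,0,-18],[100,-10.5,-35,0,0,0,-21],[100,-12,-40,0,0,0,-24],[100,-13.3,-43.5,0,0,0,-27],[100,-13.55,-44.1,-1,0,0,-27]]]'
python3 -m inch '[[[100,0,0,-1,0,0,0],[100,0,0,-4,0,0,0],[100,0,0,-5,0,0,0],[100,0,0,-5,0,0,0],[100,0,0,-5,0,0,0]]]'
python3 -c "
from h import *
rep((.5165,-.292),[(.05,.06),(.074,.082),(.09,.105)])"
```

```text
t: 22.82
tcp_pos: [0.5147, -0.2969, 0.1872]
eef_rot: [3.116, -0.378, 0.003]
force: [-0.2, -0.2, 0.1]
finger_gap: 1.001
t: 23.45
tcp_pos: [0.5171, -0.2923, 0.137]
eef_rot: [3.12, -0.367, 0.002]
force: [1.0, 0.4, 0.1]
finger_gap: 1.001
t 23.45 T [ 0.5171 -0.2923  0.137 ] F [1.  0.4 0.1] gap 1.001
wrist (0.05, 0.06) 1297 circ [ 0.5161 -0.2926] 0.0309 mid [ 0.5161 -0.287   0.055 ] zmax 0.06
wrist (0.074, 0.082) 1237 circ [ 0.5162 -0.2923] 0.0251 mid [ 0.5163 -0.289   0.078 ] zmax 0.082
wrist (0.09, 0.105) 1281 circ [ 0.517 -0.293] 0.0193 mid [ 0.5171 -0.2929  0.0947] zmax 0.0993
scene (0.05, 0.06) 143 circ [ 0.5177 -0.2926] 0.0312 mid [ 0.5225 -0.2933  0.055 ] zmax 0.06
scene (0.074, 0.082) 110 circ [ 0.518 -0.293] 0.0259 mid [ 0.5197 -0.2931  0.078 ] zmax 0.0819
scene (0.09, 0.105) 73 circ [ 0.5174 -0.2928] 0.0197 mid [ 0.5186 -0.2929  0.0966] zmax 0.1031
top (0.05, 0.06) 51 circ [ 0.5173 -0.2917] 0.0304 mid [ 0.5171 -0.2811  0.0551] zmax 0.0599
top (0.074, 0.082) 28 circ [ 0.517  -0.2877] 0.0232 mid [ 0.5171 -0.2808  0.078 ] zmax 0.0819
top (0.09, 0.105) 23 circ [ 0.5171 -0.2898] 0.0181 mid [ 0.5171 -0.2833  0.0951] zmax 0.1
```

```bash
python3 -m inch '[[[100,-0.05,0,-2,0,0,0],[100,-0.05,0,-5,0,0,0],[100,-0.05,0,-8,0,0,0],[100,-0.05,0,-10,0,0,0],[100,-0.05,0,-11.2,0,0,0],[100,-0.05,0,-11.8,0,0,0],[100,-0.05,0,-11.8,0,0,0],[100,-0.05,0,-11.8,0,0,0]]]'
python3 -c "
from h import *
rep((.5165,-.292),[(.03,.05),(.09,.105)])"
```

```text
t: 24.6
tcp_pos: [0.5164, -0.2929, 0.019]
eef_rot: [3.119, -0.368, 0.002]
force: [-0.0, -0.3, 0.2]
finger_gap: 0.999
t 24.6 T [ 0.5164 -0.2929  0.019 ] F [-0.  -0.3  0.2] gap 0.999
wrist (0.03, 0.05) 3135 circ [ 0.5169 -0.2891] 0.0297 mid [ 0.5169 -0.283   0.04  ] zmax 0.05
wrist (0.09, 0.105) 3819 circ [ 0.5173 -0.2918] 0.019 mid [ 0.5174 -0.2862  0.0975] zmax 0.105
scene (0.03, 0.05) 83 circ [ 0.5183 -0.293 ] 0.0307 mid [ 0.5231 -0.2932  0.0401] zmax 0.05
scene (0.09, 0.105) 16 circ [ 0.5219 -0.2919] 0.0179 mid [ 0.5252 -0.2918  0.0953] zmax 0.1001
top (0.03, 0.05) 37 circ [ 0.5149 -0.2733] 0.0239 mid [ 0.5149 -0.2699  0.0408] zmax 0.0491
```

View pics/last_wrist.png

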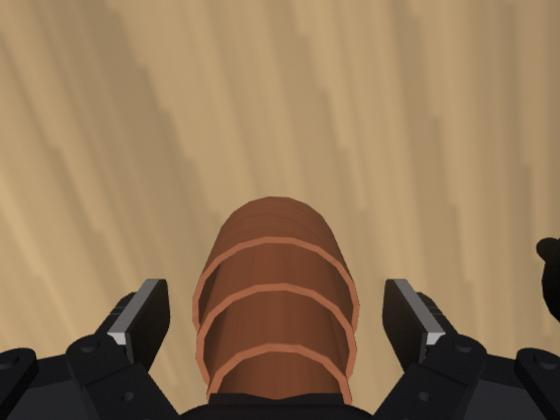

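The jaws straddle the large beaker, with its rim at (275,240), the nested rims above it and no contact. I grip and lift.

```bash
python3 -m inch '[[[40,0,0,0,0,0,0],[40,0,0,0,0,0,0],[40,0,0,0,0,0,0],[40,0,0,0,0,0,0],[40,0,0,0.5,0,0,0],[40,0,0,1.5,0,0,0],[40,0,0,3,0,0,0],[40,0,0,4,0,0,0],[40,0,0,4,0,0,0],[40,0,0,4,0,0,0]]]' 70
python3 - <<'E'
from h import *
rep((.5165,-.292),[(.05,.08),(.085,.1),(.13,.145)])
s=status.get_state(); T=np.array(s['tcp_pos']); Rt=cv2.Rodrigues(np.array(s['eef_rot']))[0]
c=cam('wrist'); save(c,'w7'); p=(cloud(c)-T)@Rt; hsv=cv2.cvtColor(c['color'],cv2.COLOR_RGB2HSV)
cop=(hsv[...,0]<15)&(hsv[...,1]>110)&(hsv[...,2]>50)
r=np.hypot(p[...,0],p[...,1])
for lo,hi in [(-.044,-.032),(-.064,-.055),(-.085,-.074)]:
    q=p[cop&(r<.04)&(p[...,2]>lo)&(p[...,2]<hi)]; print(lo,len(q),np.percentile(q[:,2],[2,50]).round(4) if len(q) else '',np.round(cv2.minEnclosingCircle(q[:,:2].astype(np.float32))[0],4) if len(q) else '')
print(sorted(p[:,275,2][cop[:,275]&(r[:,275]<.05)].round(4))[::15])
E
```

```text
t: 26.0
tcp_pos: [0.5156, -0.2923, 0.0581]
eef_rot: [-3.12, 0.368, 0.0]
force: [-0.6, 0.8, -3.7]
finger_gap: 0.698
t 26.0 T [ 0.5156 -0.2923  0.0581] F [-0.6  0.8 -3.7] gap 0.698
wrist (0.05, 0.08) 2730 circ [ 0.5168 -0.2898] 0.0301 mid [ 0.5168 -0.2822  0.065 ] zmax 0.08
wrist (0.085, 0.1) 5646 circ [ 0.5159 -0.2927] 0.0315 mid [ 0.5157 -0.2859  0.0925] zmax 0.1
wrist (0.13, 0.145) 3479 circ [ 0.5172 -0.2901] 0.0188 mid [ 0.5169 -0.2854  0.1374] zmax 0.1449
scene (0.05, 0.08) 164 circ [ 0.5202 -0.2928] 0.0316 mid [ 0.5249 -0.2931  0.0648] zmax 0.0796
scene (0.085, 0.1) 104 circ [ 0.5234 -0.2944] 0.0354 mid [ 0.526  -0.2924  0.0927] zmax 0.0999
scene (0.13, 0.145) 17 circ [ 0.5339 -0.2885] 0.021 mid [ 0.5364 -0.2912  0.1374] zmax 0.1438
top (0.05, 0.08) 40 circ [ 0.5154 -0.2748] 0.0252 mid [ 0.5154 -0.2703  0.0645] zmax 0.079
top (0.085, 0.1) 41 circ [ 0.5158 -0.275 ] 0.0249 mid [ 0.5158 -0.2684  0.0924] zmax 0.0989
-0.044 4888 [-0.0437 -0.0362] [0.0007 0.0004]
-0.064 6224 [-0.0635 -0.0586] [-0.0001 -0.0003]
-0.085 2812 [-0.079  -0.0774] [ 0.0012 -0.0018]
[np.float64(-0.0861), np.float64(-0.075), np.float64(-0.0688), np.float64(-0.0611), np.float64(-0.058), np.float64(-0.0555), np.float64(-0.0527), np.float64(-0.0487), np.float64(-0.0447), np.float64(-0.0401), np.float64(-0.0357), np.float64(-0.0306), np.float64(-0.0158), np.float64(0.0047)]
```

The set is lifted, about 4 N, centred in the jaws, with the foot 19 mm ahead of TCP. The TCP target is (0.6113,0.1535,0.2171) with a turn of (1.3,-25.3,0)°. I lift and traverse first.

```bash
python3 -m inch '[[[40,0,0,2,0,0,0],[40,0,0,5,0,0,0],[40,0,0,9,0,0,0],[40,0,0,13,0,0,0],[40,0,1,16,0,0,0],[40,0.6,3.5,18,0,0,0],[40,1.5,7,18,0,0,0],[40,2.4,11,18,0,0,0],[40,3.2,15,18,0,0,0],[40,4,19,18,0,0,0]]]'
python3 -m inch '[[[40,0.9,4,0,0,0,0],[40,1.8,8,0,0,0,0],[40,2.7,12,0,0,0,0],[40,3.5,16,0,0,0,0],[40,4.3,20,0,0,0,0],[40,5,23,0,0,0,0],[40,5.4,25,0,0,0,0],[40,5.6,25.6,0,0,0,0],[40,5.6,25.6,0,0,0,0],[40,5.6,25.6,0,0,0,0]]]'
```

```text
t: 27.45
tcp_pos: [0.5558, -0.1016, 0.2397]
eef_rot: [3.12, -0.369, 0.002]
force: [0.6, 0.6, -3.9]
finger_gap: 0.696
t: 28.7
tcp_pos: [0.6118, 0.1513, 0.2383]
eef_rot: [3.118, -0.372, 0.0]
force: [-0.1, -0.0, -3.7]
finger_gap: 0.694
```

Now I tilt, slowly.

```bash
python3 -m inch '[[[40,0,0,0,0.2,-3,0],[40,0,0,0,0.4,-6.5,0],[40,0,0,0,0.5,-10,0],[40,0,0,0,0.7,-14,0],[40,0,0,0,0.9,-18,0],[40,0,0,0,1.1,-22,0],[40,0,0,0,1.2,-24.3,0],[40,0,0,-0.5,1.3,-25.3,0],[40,0,0,-1,1.3,-25.3,0],[40,0,0,-1,1.3,-25.3,0]]]'
python3 -m inch '[[[40,0,0,0,0,0,0],[40,0,0,0,0,0,0],[40,0,0,0,0,0,0],[40,0,0,0,0,0,0]]]'
cat > fin.py <<'E'
from h import *
s=status.get_state(); T=np.array(s['tcp_pos']); Rt=cv2.Rodrigues(np.array(s['eef_rot']))[0]
n=np.array([-.428,-.022,.9035]); n/=np.linalg.norm(n); foc=np.array([.6708,.1564,.0915])+.12*n
z=-Rt[:,2]; print('t',s['t'],'T',T.round(4),'vel',np.abs(s['joint_vel']).max().round(4),'axis',z.round(4),'ang err deg',np.degrees(np.arccos(min(1,z@n))).round(2),'turn needed',np.degrees(np.cross(z,n)).round(2))
print('foot',(T-.019*z).round(4),'focus',foc.round(4),'err mm',((T-.019*z-foc)*1e3).round(1))
E
python3 fin.py
```

```text
t: 29.95
tcp_pos: [0.6116, 0.1529, 0.2275]
eef_rot: [-2.976, 0.352, -0.662]
force: [0.3, -0.1, -4.8]
finger_gap: 0.696
t: 30.45
tcp_pos: [0.6118, 0.1535, 0.2283]
eef_rot: [-2.975, 0.351, -0.664]
force: [-0.0, 0.4, -4.2]
finger_gap: 0.697
t 30.45 T [0.6118 0.1535 0.2283] vel 0.0009 axis [-0.4274 -0.022   0.9038] ang err deg 0.04 turn needed [-0.   -0.04 -0.  ]
foot [0.6199 0.1539 0.2111] focus [0.6194 0.1538 0.1999] err mm [ 0.5  0.2 11.2]
```

```bash
python3 -m inch '[[[40,0,0,-0.4,0,0,0],[40,-0.05,0,-0.8,0,0,0],[40,-0.05,0,-1.1,0,0,0],[40,-0.05,0,-1.1,0,0,0],[40,-0.05,0,-1.1,0,0,0],[40,-0.05,0,-1.1,0,0,0]]]'
python3 fin.py
python3 - <<'E'
from lens import *
s=status.get_state(); T=np.array(s['tcp_pos']); Rt=cv2.Rodrigues(np.array(s['eef_rot']))[0]
P={}
for n in ['wrist','scene','top']:
    c=cam(n); w=cloud(c); hsv=cv2.cvtColor(c['color'],cv2.COLOR_RGB2HSV)
    cop=(hsv[...,0]<15)&(hsv[...,1]>110)&(hsv[...,2]>40); p=(w-T)@Rt
    m=cop&(np.hypot(p[...,0],p[...,1])<.045)&(p[...,2]<.03)&(p[...,2]>-.11); q=p[m]
    if len(q)>5: print(n,len(q),'tool z max (foot)',np.percentile(q[:,2],[99,100]).round(4))
    k=q[(q[:,2]>-.028)&(q[:,2]<.018)] if len(q) else q
    if len(k)>60:  # outer wall of large: cylinder r=31
        f=lambda a: np.hypot(k[:,0]-a[0]-a[2]*k[:,2],k[:,1]-a[1]-a[3]*k[:,2])-.031
        r=least_squares(f,[0,0,0,0],loss='soft_l1',f_scale=.001); print('  cyl centre mm',(r.x[:2]*1e3).round(1),'tilt deg',np.degrees(r.x[2:]).round(2),'rms',np.sqrt((r.fun**2).mean())*1e3)
    if n=='scene': cv2.imwrite('pics/final.png',cv2.resize(c['color'][60:340,120:420,::-1],(600,560)))
    # bystanders + lens
    for nm,(x,y),lo in [('tub',(.468,.299),.03),('glue',(.727,-.058),.1),('mug',(.679,-.329),.085)]:
        a=w[(np.hypot(w[...,0]-x,w[...,1]-y)<.07)&(w[...,2]>lo)]
        if n!='wrist' and len(a)>5: print('  ',nm,a[:,:2].mean(0).round(4),len(a),[np.load(n+'0.npy')[(lambda W:(np.hypot(W[...,0]-x,W[...,1]-y)<.07)&(W[...,2]>lo))(np.load(n+'0.npy'))][:,:2].mean(0).round(4)])
E
```

```text
t: 31.2
tcp_pos: [0.6114, 0.1535, 0.2174]
eef_rot: [-2.974, 0.351, -0.664]
force: [0.8, -0.8, -4.6]
finger_gap: 0.699
t 31.2 T [0.6114 0.1535 0.2174] vel 0.0031 axis [-0.4277 -0.0221  0.9037] ang err deg 0.02 turn needed [-0.01 -0.02 -0.  ]
foot [0.6195 0.1539 0.2003] focus [0.6194 0.1538 0.1999] err mm [0.1 0.2 0.3]
wrist 27460 tool z max (foot) [0.0129 0.0201]
  cyl centre mm [-0.7  0.9] tilt deg [ 0.43 -0.56] rms 2.3346071779216144
scene 708 tool z max (foot) [0.0171 0.0186]
  cyl centre mm [-0.8 -0.1] tilt deg [-0.09  0.78] rms 1.7120956523337652
   tub [0.4727 0.3287] 131 [array([0.4629, 0.3037])]
   glue [ 0.7509 -0.0628] 344 [array([ 0.7508, -0.0628])]
   mug [ 0.689  -0.3429] 352 [array([ 0.6889, -0.3434])]
top 143 tool z max (foot) [0.0173 0.0189]
  cyl centre mm [-0.1  0.2] tilt deg [8.61 5.11] rms 2.7794649004499195
   tub [0.4669 0.3279] 128 [array([0.4688, 0.3092])]
   glue [ 0.7412 -0.0584] 175 [array([ 0.7421, -0.0581])]
   mug [ 0.689  -0.3426] 158 [array([ 0.6874, -0.3426])]
```

View pics/final.png

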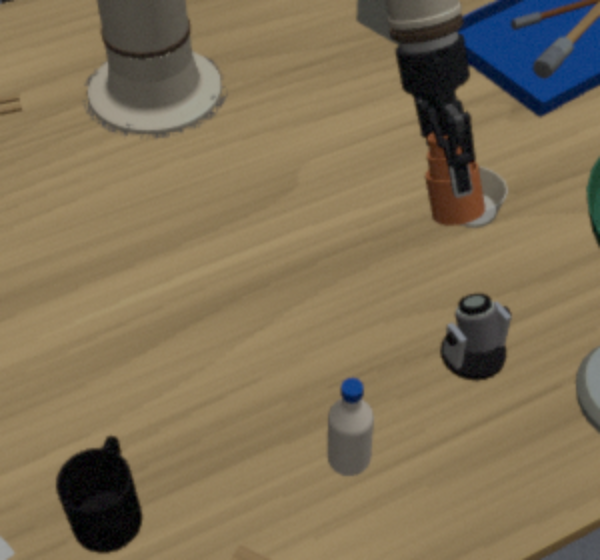

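The final picture shows the set held tilted above the camera, which stands unmoved. Mug and glue are unchanged, and the tub is partly hidden behind the set. I let it settle, check once more and hand in.

```bash
python3 -m inch '[[[40,0,0,0,0,0,0],[40,0,0,0,0,0,0],[40,0,0,0,0,0,0],[40,0,0,0,0,0,0]]]'
python3 fin.py; python3 -c "
from lens import *
s=status.get_state(); T=np.array(s['tcp_pos']); Rt=cv2.Rodrigues(np.array(s['eef_rot']))[0]
c=cam('scene'); w=cloud(c); p=(w-T)@Rt; hsv=cv2.cvtColor(c['color'],cv2.COLOR_RGB2HSV); cop=(hsv[...,0]<15)&(hsv[...,1]>110)
m=cop&(np.hypot(p[...,0],p[...,1])<.045)&(p[...,2]<.03)&(p[...,2]>-.11); print('small rim tool z',np.percentile(p[m][:,2],[0,1,3]).round(4))
W=np.load('scene0.npy'); f=lambda w:w[(np.hypot(w[...,0]-.4679,w[...,1]-.34)<.03)&(w[...,2]>.03)]
print('tub ymax',f(w)[:,1].max(),f(W)[:,1].max()); k=lambda w:w[(np.hypot(w[...,0]-.68,w[...,1]-.155)<.04)&(w[...,2]>.05)&(w[...,2]<.12)].mean(0); print('cam',k(w).round(4),k(W).round(4))
from cell import close_job; print(close_job())"
```

```text
t: 31.85
tcp_pos: [0.6112, 0.1535, 0.2172]
eef_rot: [-2.975, 0.351, -0.664]
force: [0.2, -0.2, -4.1]
finger_gap: 0.699
t 31.85 T [0.6112 0.1535 0.2172] vel 0.0025 axis [-0.4274 -0.022   0.9038] ang err deg 0.04 turn needed [ 0.   -0.04  0.  ]
foot [0.6194 0.1539 0.2   ] focus [0.6194 0.1538 0.1999] err mm [-0.1  0.1  0.1]
small rim tool z [-0.1052 -0.0854 -0.078 ]
tub ymax 0.3461351820181117 0.34617849970784015
cam [0.6915 0.1503 0.0771] [0.6913 0.1507 0.0772]
the job is handed in; nothing more can be done
None
```

I nested the middle beaker in the large one and the small one in the middle one. I then lifted the set by the large beaker and handed the job in at about 32 s, with the set held still above the inspection camera.

- **Nesting:** before the lift, the middle rim read 0.079 m and the small rim 0.098 m, which is what full seating gives. In the final pose the small rim read about 78 mm behind the tool centre point (TCP), against the 79 mm expected, but with a few stray readings further back.
- **Final pose:** the foot was within about 0.2 mm and 0.04° of my estimated focus point. That figure comes from the arm's own pose reading. Fits of the beaker wall in the wrist and scene images agreed to about 1 mm and 1°. The top view was mostly hidden, and its tilt fit (5–9°) disagreed; I put that down to the few points it had.
- **Bystanders:** the glue bottle, mug and camera read where they started. The tub was partly hidden, so its average position shifted, but its visible edge had not moved.
- **Disagreement with the description:** the fingertips are about 17–25 mm behind the reported TCP, not 19 mm ahead. My first grasp closed on air above the middle beaker because of this. I used the measured offset from then on.

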